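# Make up the framing kit and the clay kit

### The arm

A 7-joint arm with a two-finger parallel gripper is mounted at the origin on the work surface; the furniture and walls round the work are solid. World frame = base frame: x ahead of the robot, y to its left, z up, the work surface at z = 0. Lengths are in m, angles in rad, forces in N, time in s.
With the tool pointing down it reaches from about 0.425 to 1.025 m from the base axis. Payload 9.4 kg.
Tool frame: the origin (TCP) lies at the very end of the fingers, on their centre line; the grasp point (between the pads) lies 19 mm behind it; z points along the fingers, y is the line along which they close (so a half turn about z gives the same grasp; the last joint's range is limited). The gripper opens to 93 mm and grips with 3 to 60 N. Pads are 15 mm wide; open, the fingers measure 128 mm over their backs; the gripper's body (75 mm by 188 mm) begins 65 mm behind the grasp point.
Start: joints at [1.078, 0.599, -0.003, 1.599, 0.002, 0.943, -0.08], TCP at [0.293, -0.663, 0.219] pointing down, gripper open.
Joint ranges: [-2.57, 2.57], [-0.35, 1.97], [-1.29, 1.29], [0.11, 2.56], [-1.05, 4.19], [0.11, 1.86], [-2.63, 2.63]. Speed limits (rad/s): [2.22, 2.22, 3.01, 3.01, 3.14, 3.14, 3.14].

### API

Orientations are given as a 3x3 rotation matrix whose columns are the frame's x, y, z axes.
In Python, from station import r gives the robot as it stands. The module is installed in compiled form; this text tells all that it offers.
- The arm moves only by the tool apply_moves, never from a script. Its argument "steps" is text: rows parted by semicolons, each of 6 numbers parted by spaces: the shift along the tool's x, y, z in m, then the turn, a rotation vector about the tool's x, y, z in rad. In form: x y z rx ry rz; .... A call has 1 to 5 rows; each row is the pose to reach, as a shift and turn from the pose commanded when the call began, along the tool's axes at that moment; what a row does not reach only later rows make up. A row lasts 1/12 s, in which the tool goes at most 41.7 mm and 7.16 degrees, less where a joint would pass 70% of its speed; a pose out of reach is approached as far as the arm can. A call with a gripper value outside its range is refused whole. "hand" is the opening, from -1 (shut) to 1 (fully open), set as the call begins (left out, the last holds). The fingers move at their own pace and stop on an object; the grip force is fixed at half the most. Time passes only in rows, so rows that repeat a pose let the fingers close. It gives the time, the measured TCP pose, the force, the opening and the grip force at its end, in the units of the state.
- r.read_state(): the state, without advancing time (a new reading comes with each control period).
- r.get_image(name): name is "scene" or "top"; returns the picture (384x512x3 uint8, red, green, blue); there is no depth.
- r.camera_model(name): a dict with "mtx" (3x3 intrinsics, pixels), "extrinsics" (4x4, takes a point from world to camera coordinates). Camera axes: x right, y up, looking along -z (the intrinsics and any distortion apply to the point x, -y, -z); pixel columns grow to the right and rows downward; lengths in m; the calibration is good to about 2 mm. A picture is of the moment at which its call begins. camera_model takes no time and is no camera call.
- r.hand_in(): hands the job in; it is judged then, once.
The state is a dict: "time_s": time; "joint_positions": joint angles; "joint_velocities": joint speeds; "joint_torque": joint torques, N m; "ee_pos": TCP position; "ee_rot": TCP orientation; "ft_force": force on the tool from outside, world axes, zero at the start; "torque": the same for the moment, N m; "width": finger opening in m; "grasp_force": force on a finger pad.
Only numpy, scipy, OpenCV 4.12 (cv2) and the standard library are available. Lean on these libraries where they do the work, as an engineer would, in place of code of your own. Each camera call takes 0.05 s, during which the arm holds its last target. There are 200 camera calls.

### The job

Make up two kits for the model-making class from the stock between the two wooden trays. The framing kit goes in the wide tray with three bays: the wooden lath in the long bay and the roll of tape in the larger of the other two, the smallest bay staying empty; the clay kit goes in the narrow tray with two bays: the clay block in the larger bay and the dish of beads in the smaller. Lay every piece flat on the floor of its bay, clear of the dividers, and leave the matchbox and the two cartons where they are.

Things in the scene. Friction and masses are not known exactly. Their poses are not given: they have to be found in the camera images.
- three_bay_tray: Wide wooden tray, fixed: 152 (x) x 196 (y) mm, 9 high; floor 4 mm thick, walls and dividers 6 mm thick, 5 mm above the floor. Origin: centre of underside, z up. Bays, inner mm x by y, centre in tray x, y: long bay 50 x 184 at (+45, 0) for the lath; larger of the other two 84 x 100 at (-28, +42) for the tape; smallest 84 x 78 at (-28, -53), stays empty.
- two_bay_tray: Narrow wooden tray, fixed: 94 (x) x 208 (y) mm, 9 high; floor 4 mm thick, walls and divider 6 mm thick, 5 mm above the floor. Origin: centre of underside, z up. Bays, inner mm x by y, centre in tray x, y: larger 82 x 110 at (0, -43) for the clay block; smaller 82 x 80 at (0, +58) for the dish.
- lath: Flat offcut of plain wood, 30 (x) x 160 (y) x 12 (z) mm, 40 g, lying flat on the bare table between the trays (not the scrap stick on the newspaper). Origin: centre of its underside; y along its length.
- tape_roll: Roll of beige masking tape lying flat, 66 mm across, 19 mm high, about 70 g. Origin: centre of its underside, z up.
- clay_block: Rough brick-red block of fired clay, 61 (x) x 91 (y) x 55 (z) mm, about 420 g. Origin: centre of its underside; y along its length.
- bead_dish: Small round brass dish filled with beads (the beads are fixed in it), 54 mm across at the rim, 17 mm high, 60 g; narrower at the foot. Origin: centre of its underside, z up.
- matchbox: Bystander, leave alone: matchbox 37 (x) x 52 (y) x 14 mm, at the robot's far right. Origin: centre of its underside.
- striped_carton: Bystander, leave alone: small striped carton 30 (x) x 72 (y) x 45 mm, beyond the stock. Origin: centre of its underside.
- flat_carton: Bystander, leave alone: flat blue carton 40 (x) x 75 (y) x 22 mm, beyond the stock. Origin: centre of its underside.

How it is judged:
By the outcome, as a careful person would: the job done as asked, in the order asked, and still so for the second after the job is handed in, with the robot touching nothing.
It also fails if it takes over 88 s, if anything falls off the work surface, if the arm or the gripper's body presses on something with over 40 N, if the wrist force passes 120 N, or if a joint passes its speed limit or range.

## Working session

There is one attempt and no reset: what is moved stays moved. The work goes in short steps, Python scripts to look and compute and a tool call to move; the robot and the scene stay as the last step left them, time stands still between calls to the robot, and variables do not carry over. Pictures are saved under pics/ and viewed, at most 16 in all, crops included, and the job is handed in when it is done.

Besides the shell and the picture viewer there is one more tool, called after "Emit:" as name(argument=value, ...) on one line, values as JSON. apply_moves: Moves the arm, as the interface text tells. Its arguments: {"type":"object","properties":{"steps":{"type":"string"},"hand":{"type":"number"}},"required":["steps"]}

```bash
mkdir -p pics; cat > h.py <<'E'
import numpy as np, cv2
from station import r
def cap(n,f):
    im=r.get_image(n); cv2.imwrite(f'pics/{f}.png',im[:,:,::-1]); return im
def pix2w(n,pts,z):
    m=r.camera_model(n); K=np.array(m['mtx']);E=np.array(m['extrinsics'])
    out=[]
    for (u,v),zz in zip(pts,np.broadcast_to(z,len(pts))):
        d=np.linalg.inv(K)@[u,v,1]; d=np.array([d[0],-d[1],-d[2]])
        R=E[:3,:3];t=E[:3,3]; c=-R.T@t; w=R.T@d
        out.append(c+w*(zz-c[2])/w[2])
    return np.array(out)
def w2pix(n,P):
    m=r.camera_model(n); K=np.array(m['mtx']);E=np.array(m['extrinsics'])
    c=np.asarray(P)@E[:3,:3].T+E[:3,3]; p=(c*[1,-1,-1])@K.T
    return p[:,:2]/p[:,2:]
E
python3 - <<'E'
from h import *
for n in('top','scene'):
    im=cap(n,n+'0'); print({k:np.round(v,4).tolist() if not isinstance(v,str) else v for k,v in r.camera_model(n).items()})
    cv2.imwrite(f'pics/{n}0b.png',cv2.resize(im[:,:,::-1],(800,600),interpolation=cv2.INTER_CUBIC))
print(r.read_state())
E
```

```text
{'mtx': [[380.4768, 0.0, 258.5337], [0.0, 380.4768, 187.3649], [0.0, 0.0, 1.0]], 'extrinsics': [[-0.0077, -0.9999, 0.0073, -0.2449], [0.9835, -0.0063, 0.1807, -0.6232], [-0.1806, 0.0086, 0.9835, -0.9403], [0.0, 0.0, 0.0, 1.0]]}
{'mtx': [[466.0948, 0.0, 257.8039], [0.0, 466.0948, 192.2369], [0.0, 0.0, 1.0]], 'extrinsics': [[-0.7852, -0.6191, -0.0142, 0.3494], [0.4109, -0.5381, 0.7359, -0.4003], [-0.4632, 0.572, 0.6769, -0.8929], [0.0, 0.0, 0.0, 1.0]]}
{'time_s': 0.1, 'joint_positions': array([ 1.07828309,  0.60003546, -0.00254306,  1.60004476,  0.00179858,
        0.94291763, -0.07980823]), 'joint_velocities': array([-0.00047715, -0.00315856, -0.00025315, -0.00133899,  0.00162613,
        0.00099191,  0.00010789]), 'joint_torque': array([ 4.88327190e-03, -7.66563821e+01,  1.50198430e+00, -2.52939373e+01,
       -5.23519493e-02,  1.35920680e-02,  3.59199032e-05]), 'ee_pos': array([ 0.29266094, -0.66282374,  0.21785514]), 'ee_rot': array([[ 9.14768222e-01,  4.03978507e-01, -6.83163799e-04],
       [ 4.03979064e-01, -9.14767410e-01,  1.22550440e-03],
       [-1.29858541e-04, -1.39703635e-03, -9.99999016e-01]]), 'ft_force': array([-0.13920806, -0.226564  , -0.41972909]), 'torque': array([ 0.02139283, -0.05446656,  0.03610195]), 'grasp_force': 0.0, 'width': 0.0929629804427047}
```

View pics/top0b.png

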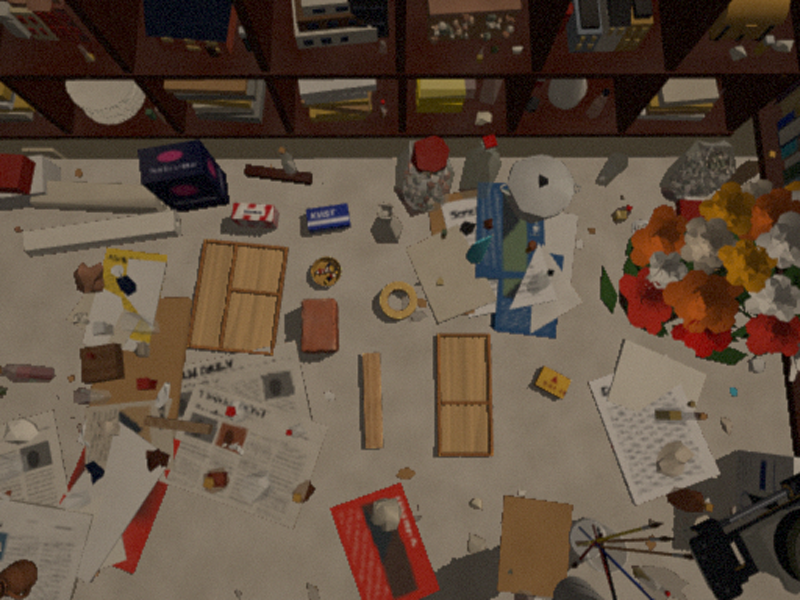

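View pics/scene0b.png

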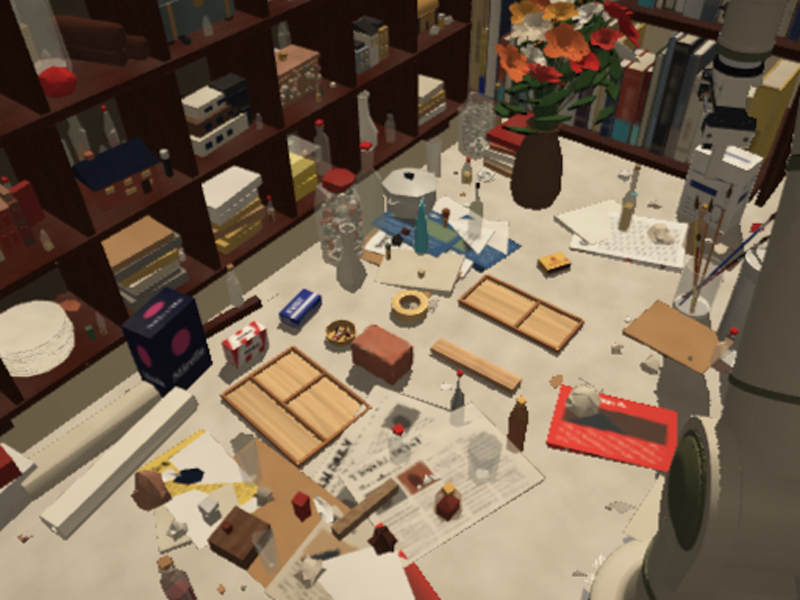

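The top view shows the wide tray at (238,297), dish (325,272), clay (320,325), tape (398,300), lath (372,400), and narrow tray (464,395), all in 800 px scale. Tray x points to world +y in both. Next I'll zoom in for corners.

```bash
python3 - <<'E'
import cv2
im=cv2.imread('pics/top0.png')[145:300,116:326]
im=cv2.convertScaleAbs(im,alpha=1.6)
im=cv2.resize(im,None,fx=3.8,fy=3.8,interpolation=cv2.INTER_CUBIC)
for i in range(0,210,20): cv2.putText(im,str(116+i),(int(i*3.8),10),0,.35,(0,0,255));cv2.line(im,(int((i+.5)*3.8),12),(int((i+.5)*3.8),18),(0,0,255))
for i in range(5,155,20): cv2.putText(im,str(145+i),(0,int((i+.5)*3.8)),0,.35,(0,0,255))
cv2.imwrite('pics/crop1.png',im)
E
```

```text
(no output)
```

View pics/crop1.png

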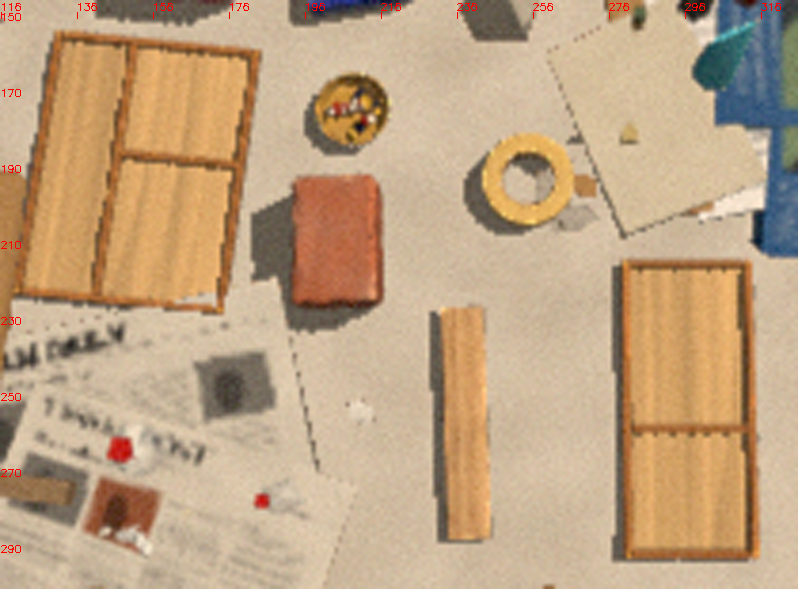

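Corners read from the crop; now fitting poses.

```bash
cat > fit.py <<'E'
from h import *
C={'wide':([(55,32),(260,50),(222,312),(15,295)],.009,[( .076,-.098),(-.076,-.098),(-.076,.098),(.076,.098)]),
'narrow':([(622,261),(751,261),(758,558),(626,558)],.009,[(.047,-.104),(-.047,-.104),(-.047,.104),(.047,.104)]),
'lath':([(441,308),(485,306),(491,540),(447,540)],.012,[(.015,-.08),(-.015,-.08),(-.015,.08),(.015,.08)]),
'clay':([(293,178),(380,175),(382,302),(294,303)],.055,[(.0305,-.0455),(-.0305,-.0455),(-.0305,.0455),(.0305,.0455)])}
def px(p): return (np.array(p,float)+.5)/3.8-.5+[116,145]
pose={}
m=r.camera_model('top');E=np.array(m['extrinsics']);print('cam',-E[:3,:3].T@E[:3,3])
for k,(p,z,mod) in C.items():
    w=pix2w('top',px(p),z)[:,:2]; mod=np.array(mod); c=w.mean(0); d=w-c
    a=np.arctan2((mod[:,0]*d[:,1]-mod[:,1]*d[:,0]).sum(),(mod*d).sum())
    R=np.array([[np.cos(a),-np.sin(a)],[np.sin(a),np.cos(a)]])
    res=w-(mod@R.T+c); pose[k]=(c,a)
    print(k,c.round(4),np.degrees(a).round(2),'res mm',(res*1e3).round(1).tolist())
for k,p,z,rad in(('tape',(528,179),.017,45),('dish',(352,109),.017,36)):
    w=pix2w('top',px([p,(p[0]+rad,p[1])]),z)[:,:2]; pose[k]=(w[0],0); print(k,w[0].round(4),np.linalg.norm(w[1]-w[0]))
for k,b in(('wide',(.045,0)),('wide',(-.028,.042)),('narrow',(0,-.043)),('narrow',(0,.058))):
    c,a=pose[k];R=np.array([[np.cos(a),-np.sin(a)],[np.sin(a),np.cos(a)]]);print(k,b,(c+R@b).round(4))
im=cv2.imread('pics/scene0.png');im=cv2.convertScaleAbs(im,alpha=1.4);S=3
im=cv2.resize(im[165:310,135:395],None,fx=S,fy=S,interpolation=cv2.INTER_CUBIC)
def draw(P):
    q=((w2pix('scene',P)-[135,165]+.5)*S).astype(int);cv2.polylines(im,[q],True,(255,0,255),1)
for k,(p,z,mod) in C.items():
    c,a=pose[k];R=np.array([[np.cos(a),-np.sin(a)],[np.sin(a),np.cos(a)]]);q=np.array(mod)@R.T+c
    draw(np.c_[q,np.full(4,z)])
t=np.linspace(0,6.28,40)
for k,rr,z in(('tape',.033,.019),('dish',.027,.017)):
    draw(np.c_[pose[k][0][0]+rr*np.cos(t),pose[k][0][1]+rr*np.sin(t),0*t+z])
cv2.imwrite('pics/ov1.png',im)
E
python3 fit.py
```

```text
cam [ 0.44123972 -0.24078394  1.03916102]
wide [0.6267 0.0426] 84.33 res mm [[-1.6, -0.5], [-1.1, -0.0], [2.3, 2.3], [0.4, -1.8]]
narrow [ 0.455  -0.3512] 89.58 res mm [[-1.1, -0.8], [-1.0, 0.8], [1.0, 1.4], [1.1, -1.4]]
lath [ 0.4458 -0.1944] 91.58 res mm [[0.0, 0.6], [0.4, -0.6], [-0.7, -0.2], [0.3, 0.1]]
clay [ 0.5695 -0.1081] 91.46 res mm [[-2.1, -0.4], [-2.0, 0.6], [1.4, 0.5], [2.7, -0.8]]
tape [ 0.6169 -0.2388] 0.0322824870641087
dish [ 0.6691 -0.1119] 0.026008729313887813
wide (0.045, 0) [0.6311 0.0874]
wide (-0.028, 0.042) [0.5821 0.0189]
narrow (0, -0.043) [ 0.498  -0.3515]
narrow (0, 0.058) [ 0.397  -0.3508]
```

View pics/ov1.png

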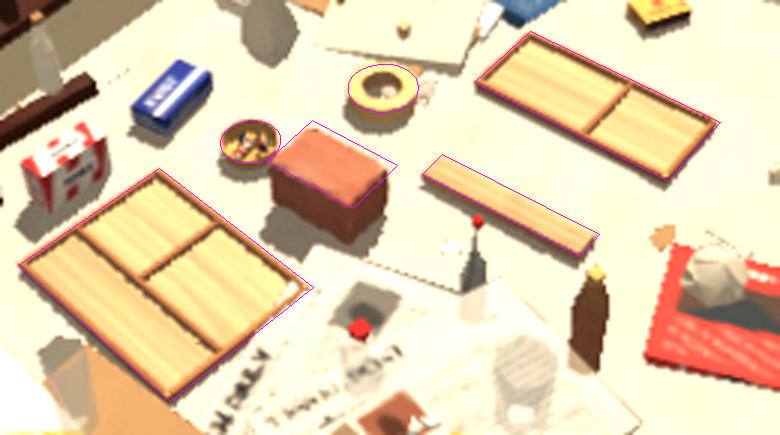

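Overlay on the scene view: the trays, lath, tape and dish outlines agree within about 1 px, and the clay to within a few mm. I'll go up first, turning to the lath's yaw.

```bash
cat > plan.py <<'E'
import sys
from h import *
from scipy.spatial.transform import Rotation as Ro
x,y,z,yaw=map(float,sys.argv[1:5]); s=r.read_state(); R=s['ee_rot']; a=np.radians(yaw)
T=np.array([[np.cos(a),np.sin(a),0],[np.sin(a),-np.cos(a),0],[0,0,-1]])
print('t',s['time_s'],'pos',s['ee_pos'].round(4),'shift',(R.T@(np.array([x,y,z])-s['ee_pos'])).round(4),'turn',Ro.from_matrix(R.T@T).as_rotvec().round(4),'w',round(s['width'],4),'gf',round(s['grasp_force'],1))
E

```

Emit:
apply_moves(steps="0 0 -0.03 0 0 0.1; 0 0 -0.06 0 0 0.2; 0 0 -0.09 0 0 0.3; 0 0 -0.1 0 0 0.387; 0 0 -0.1 0 0 0.387", hand=0.3)

```text
time_s: 0.52
ee_pos: [0.2934, -0.6643, 0.3218]
ee_rot: [[1.0, 0.025, 0.002], [0.025, -1.0, -0.004], [0.002, 0.004, -1.0]]
ft_force: [-0.7, -0.3, 0.5]
width: 0.0641
grasp_force: 0.0
```

```bash
python3 plan.py 0.4458 -0.1944 0.1 1.6
```

```text
t 0.5167 pos [ 0.2934 -0.6643  0.3218] shift [ 0.1636 -0.4669  0.2201] turn [ 0.0044 -0.002  -0.003 ] w 0.0641 gf 0.0
```

Emit:
apply_moves(steps="0.013 -0.036 0 0 0 0; 0.026 -0.072 0 0 0 0; 0.04 -0.108 0 0 0 0; 0.053 -0.144 0 0 0 0; 0.066 -0.18 0 0 0 0")

```text
time_s: 0.93
ee_pos: [0.3534, -0.4789, 0.3169]
ee_rot: [[0.999, 0.032, -0.002], [0.032, -0.999, 0.002], [-0.002, -0.002, -1.0]]
ft_force: [1.5, -0.1, 0.6]
width: 0.0602
grasp_force: 0.0
```

Emit:
apply_moves(steps="0.013 -0.036 0 0 0 0; 0.026 -0.072 0 0 0 0; 0.04 -0.108 0.02 0 0 0; 0.053 -0.144 0.04 0 0 0; 0.066 -0.18 0.06 0 0 0")

```text
time_s: 1.35
ee_pos: [0.4126, -0.3015, 0.2594]
ee_rot: [[0.999, 0.032, -0.001], [0.032, -0.999, 0.0], [-0.001, -0.0, -1.0]]
ft_force: [0.5, 0.2, -1.2]
width: 0.0603
grasp_force: 0.0
```

Emit:
apply_moves(steps="0.013 -0.036 0.03 0 0 0; 0.022 -0.072 0.06 0 0 0; 0.03 -0.1 0.09 0 0 0; 0.032 -0.107 0.12 0 0 0; 0.032 -0.107 0.12 0 0 0")

```text
time_s: 1.77
ee_pos: [0.4394, -0.1906, 0.1351]
ee_rot: [[0.999, 0.038, -0.009], [0.038, -0.999, 0.005], [-0.009, -0.005, -1.0]]
ft_force: [-1.4, 0.2, -0.6]
width: 0.0606
grasp_force: 0.0
```

```bash
python3 plan.py 0.4458 -0.1944 0.007 1.6; python3 - <<'E'
from h import *
im=cap('scene','s1'); c=cv2.convertScaleAbs(im[100:320,130:420,::-1],alpha=1.5); cv2.imwrite('pics/s1c.png',cv2.resize(c,None,fx=2.6,fy=2.6,interpolation=cv2.INTER_CUBIC))
E
```

```text
t 1.7667 pos [ 0.4394 -0.1906  0.1351] shift [0.0073 0.0047 0.128 ] turn [-0.0049  0.0087  0.0101] w 0.0606 gf 0.0
```

View pics/s1c.png

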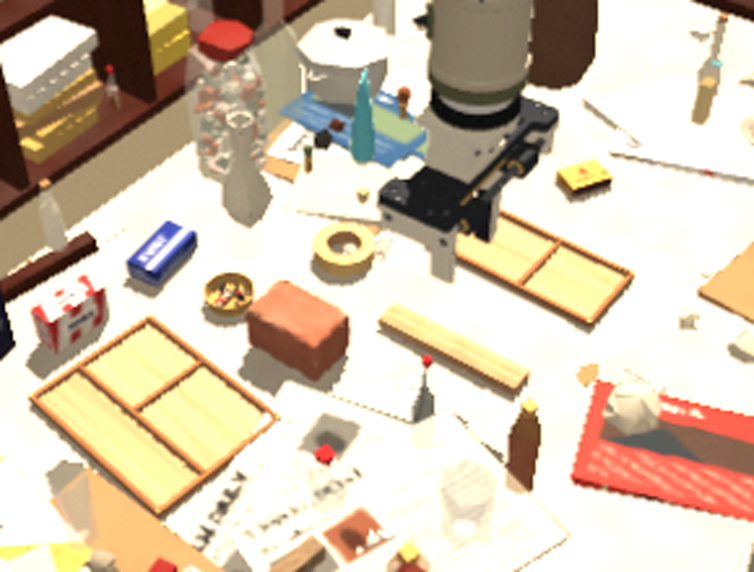

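The view shows the gripper over the lath ((455,345) in the crop), which lies clear of its neighbours. Descending.

Emit:
apply_moves(steps="0.003 0.002 0.02 0 0 0; 0.005 0.004 0.04 0 0 0; 0.005 0.004 0.06 0 0 0; 0.005 0.004 0.08 0 0 0; 0.005 0.004 0.08 0 0 0")

```text
time_s: 2.23
ee_pos: [0.4458, -0.2007, 0.0592]
ee_rot: [[1.0, 0.029, -0.003], [0.029, -1.0, 0.001], [-0.003, -0.001, -1.0]]
ft_force: [0.1, -0.6, 0.8]
width: 0.0605
grasp_force: 0.0
```

```bash
python3 plan.py 0.4458 -0.1944 0.007 1.6
```

```text
t 2.2333 pos [ 0.4458 -0.2007  0.0592] shift [ 0.0004 -0.0062  0.0522] turn [-0.0007  0.0032  0.0012] w 0.0605 gf 0.0
```

Emit:
apply_moves(steps="0 -0.003 0.02 0 0.003 0; 0 -0.006 0.035 0 0.003 0; 0 -0.006 0.045 0 0.003 0; 0 -0.006 0.045 0 0.003 0; 0 -0.006 0.045 0 0.003 0")

```text
time_s: 2.65
ee_pos: [0.4469, -0.1944, 0.0165]
ee_rot: [[1.0, 0.029, 0.003], [0.029, -1.0, -0.0], [0.003, 0.0, -1.0]]
ft_force: [0.2, 0.1, 0.6]
width: 0.06
grasp_force: 0.0
```

```bash
python3 plan.py 0.4458 -0.1944 0.007 1.6
```

```text
t 2.65 pos [ 0.4469 -0.1944  0.0165] shift [-0.0011 -0.      0.0095] turn [ 0.0003 -0.0027  0.0007] w 0.06 gf 0.0
```

Emit:
apply_moves(steps="0 0 0.006 0 -0.003 0; 0 0 0.0095 0 -0.003 0; 0 0 0.0095 0 -0.003 0; 0 0 0.0095 0 -0.003 0; 0 0 0.0095 0 -0.003 0")

```text
time_s: 3.07
ee_pos: [0.447, -0.1937, 0.0066]
ee_rot: [[1.0, 0.029, 0.0], [0.029, -1.0, -0.0], [0.0, 0.0, -1.0]]
ft_force: [-0.1, -0.2, -0.6]
width: 0.0601
grasp_force: 0.0
```

Emit:
apply_moves(steps="0 0 0 0 0 0; 0 0 0 0 0 0; 0 0 0 0 0 0; 0 0 0 0 0 0; 0 0 0 0 0 0", hand=-1)

```text
time_s: 3.48
ee_pos: [0.4469, -0.1937, 0.0064]
ee_rot: [[1.0, 0.029, 0.0], [0.029, -1.0, -0.0], [0.0, 0.0, -1.0]]
ft_force: [-0.1, -0.0, -0.0]
width: 0.0315
grasp_force: 0.0
```

Emit:
apply_moves(steps="0 0 0 0 0 0; 0 0 0 0 0 0; 0 0 0 0 0 0")

```text
time_s: 3.73
ee_pos: [0.4469, -0.1937, 0.0064]
ee_rot: [[1.0, 0.029, -0.0], [0.029, -1.0, -0.0], [-0.0, 0.0, -1.0]]
ft_force: [-0.6, -0.3, 0.3]
width: 0.0295
grasp_force: 30.0
```

Emit:
apply_moves(steps="0 0 -0.01 0 0 0; 0 0 -0.03 0 0 0; 0 0 -0.06 0 0 0; 0 0 -0.09 0 0 0; 0 0 -0.11 0 0 0")

```text
time_s: 4.15
ee_pos: [0.447, -0.1938, 0.1192]
ee_rot: [[1.0, 0.029, 0.001], [0.029, -1.0, -0.0], [0.001, 0.001, -1.0]]
ft_force: [0.4, -0.6, 0.0]
width: 0.0296
grasp_force: 30.0
```

Emit:
apply_moves(steps="0.013 -0.018 -0.01 0 0 0.02; 0.03 -0.043 -0.01 0 0 0.04; 0.05 -0.071 -0.01 0 0 0.07; 0.07 -0.1 -0.01 0 0 0.1; 0.09 -0.13 -0.01 0 0 0.128")

```text
time_s: 4.57
ee_pos: [0.5337, -0.06, 0.1274]
ee_rot: [[0.995, -0.102, 0.001], [-0.102, -0.995, 0.0], [0.001, -0.0, -1.0]]
ft_force: [0.1, 0.6, 0.2]
width: 0.0292
grasp_force: 30.0
```

```bash
python3 plan.py 0.632 0.0874 0.011 -5.67
```

```text
t 4.5667 pos [ 0.5337 -0.06    0.1274] shift [ 0.0828 -0.1567  0.1164] turn [-0.0001 -0.0006 -0.0028] w 0.0292 gf 30.0
```

Emit:
apply_moves(steps="0.016 -0.03 0 0 0 0; 0.033 -0.062 0 0 0 0; 0.049 -0.093 0 0 0 0; 0.065 -0.124 0 0 0 0; 0.078 -0.148 0 0 0 0")

```text
time_s: 4.98
ee_pos: [0.6262, 0.0817, 0.1271]
ee_rot: [[0.995, -0.097, 0.0], [-0.097, -0.995, 0.001], [0.0, -0.001, -1.0]]
ft_force: [0.5, -0.7, -1.8]
width: 0.0294
grasp_force: 30.0
```

Emit:
apply_moves(steps="0.001 -0.003 0.02 0 0 0; 0.001 -0.003 0.04 0 0 0; 0.001 -0.003 0.06 0 0 0; 0.001 -0.003 0.07 0 0 0; 0.001 -0.003 0.07 0 0 0")

```text
time_s: 5.4
ee_pos: [0.6252, 0.0812, 0.0547]
ee_rot: [[0.995, -0.099, -0.004], [-0.099, -0.995, -0.001], [-0.004, 0.001, -1.0]]
ft_force: [0.2, -1.0, -0.8]
width: 0.0293
grasp_force: 30.0
```

```bash
python3 plan.py 0.632 0.0874 0.011 -5.67; python3 - <<'E'
from h import *
im=cap('top','t2'); c=cv2.convertScaleAbs(im[120:240,100:230,::-1],alpha=1.5); cv2.imwrite('pics/t2c.png',cv2.resize(c,None,fx=4,fy=4,interpolation=cv2.INTER_CUBIC))
im=cap('scene','s2'); c=cv2.convertScaleAbs(im[180:300,130:260,::-1],alpha=1.5); c=cv2.resize(c,None,fx=4,fy=4,interpolation=cv2.INTER_CUBIC)
cv2.imwrite('pics/s2c.png',c)
E
```

```text
t 5.4 pos [0.6252 0.0812 0.0547] shift [ 0.0063 -0.0069  0.0437] turn [ 0.001   0.0036 -0.0001] w 0.0293 gf 30.0
```

View pics/s2c.png

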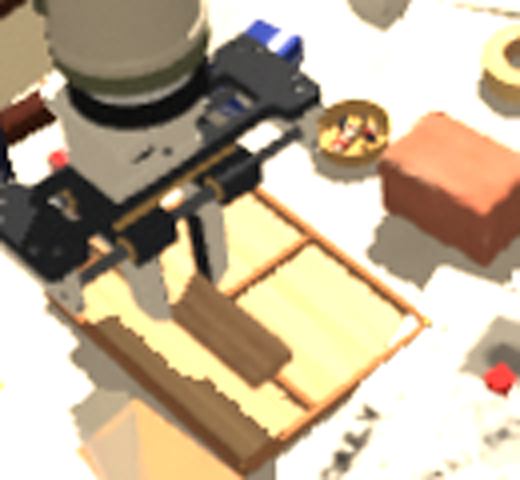

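The lath is held level above the long bay (its near end is at (265,370) in the crop). I'll correct the position and lower it.

Emit:
apply_moves(steps="0.004 -0.004 0.008 0 0.002 0; 0.006 -0.007 0.018 0 0.003 0; 0.006 -0.007 0.028 0 0.003 0; 0.006 -0.007 0.033 0 0.003 0; 0.006 -0.007 0.033 0 0.003 0")

```text
time_s: 5.92
ee_pos: [0.6324, 0.0876, 0.0217]
ee_rot: [[0.995, -0.099, 0.001], [-0.099, -0.995, -0.001], [0.001, 0.001, -1.0]]
ft_force: [-0.5, 0.8, -0.9]
width: 0.0291
grasp_force: 30.0
```

```bash
python3 plan.py 0.632 0.0874 0.011 -5.67
```

```text
t 5.9167 pos [0.6324 0.0876 0.0217] shift [-0.0004  0.0002  0.0107] turn [ 0.0008 -0.0006  0.    ] w 0.0291 gf 30.0
```

Emit:
apply_moves(steps="0 0 0.004 0 0 0; 0 0 0.008 0 0 0; 0 0 0.0107 0 0 0; 0 0 0.0107 0 0 0; 0 0 0.0107 0 0 0")

```text
time_s: 6.33
ee_pos: [0.6333, 0.0876, 0.0126]
ee_rot: [[0.995, -0.099, 0.003], [-0.099, -0.995, -0.0], [0.003, 0.0, -1.0]]
ft_force: [-0.4, -0.3, 1.1]
width: 0.0293
grasp_force: 30.0
```

Emit:
apply_moves(steps="0 0 0 0 0 0; 0 0 0 0 0 0; 0 0 0 0 0 0; 0 0 0 0 0 0", hand=0)

```text
time_s: 6.67
ee_pos: [0.6335, 0.0877, 0.0129]
ee_rot: [[0.995, -0.099, 0.003], [-0.099, -0.995, -0.0], [0.003, -0.0, -1.0]]
ft_force: [0.2, 0.4, -1.1]
width: 0.0459
grasp_force: 0.0
```

Emit:
apply_moves(steps="0 0 -0.01 0 0 0; 0 0 -0.04 0 0 0; 0 0 -0.07 0 0 0; 0 0 -0.1 0 0 0; 0 0 -0.11 0 0 0")

```text
time_s: 7.08
ee_pos: [0.6349, 0.0878, 0.1275]
ee_rot: [[0.995, -0.099, 0.008], [-0.099, -0.995, 0.001], [0.008, -0.002, -1.0]]
ft_force: [0.9, -1.1, -0.4]
width: 0.0463
grasp_force: 0.0
```

```bash
python3 plan.py 0.6169 -0.2388 0.12 0
```

```text
t 7.0833 pos [0.6349 0.0878 0.1275] shift [0.0145 0.3268 0.0071] turn [-0.0012 -0.0084 -0.0996] w 0.0463 gf 0.0
```

```bash
python3 - <<'E'
from h import *
s=1/1.5625
print('teal base scene',pix2w('scene',[(420*s,254*s)],0), 'tip ray z.08,.12',pix2w('scene',[(422*s,198*s)]*2,[.08,.12]))
print('teal top ends',pix2w('top',[(469*s,259*s),(493*s,236*s)],[0,0]),pix2w('top',[(493*s,236*s)]*3,[.06,.09,.12]))
print('grey bottle scene base', pix2w('scene',[(350*s,285*s)],0), pix2w('scene',[(347*s,225*s)]*2,[.08,.12]))
E
```

```text
teal base scene [[ 0.70044248 -0.37860536  0.        ]] tip ray z.08,.12 [[ 0.74360527 -0.44162823  0.08      ]
 [ 0.7087331  -0.3953499   0.12      ]]
teal top ends [[ 0.69300714 -0.36723086  0.        ]
 [ 0.73553882 -0.41190941  0.        ]] [[ 0.71854631 -0.40202881  0.06      ]
 [ 0.71005006 -0.39708852  0.09      ]
 [ 0.70155381 -0.39214822  0.12      ]]
grey bottle scene base [[ 7.49177429e-01 -2.25411523e-01 -1.11022302e-16]] [[ 0.80284747 -0.28557792  0.08      ]
 [ 0.76509931 -0.24687528  0.12      ]]
```

Emit:
apply_moves(steps="0 0.03 0 0 -0.004 0; 0.003 0.06 0 0 -0.008 -0.02; 0.006 0.09 0 0 -0.008 -0.04; 0.008 0.12 0 0 -0.008 -0.07; 0.009 0.15 0 0 -0.008 -0.1", hand=1)

```text
time_s: 7.5
ee_pos: [0.627, -0.0637, 0.123]
ee_rot: [[1.0, 0.003, -0.005], [0.003, -1.0, -0.0], [-0.005, 0.0, -1.0]]
ft_force: [0.4, 0.0, 0.0]
width: 0.0754
grasp_force: 0.0
```

Emit:
apply_moves(steps="-0.003 0.035 0 0 0 0; -0.005 0.07 0 0 0 0; -0.008 0.11 0 0 0 0; -0.01 0.15 0.01 0 0 0; -0.01 0.172 0.03 0 0 0")

```text
time_s: 7.92
ee_pos: [0.6171, -0.2409, 0.0949]
ee_rot: [[1.0, -0.004, -0.001], [-0.004, -1.0, -0.004], [-0.001, 0.004, -1.0]]
ft_force: [0.5, -0.1, 0.3]
width: 0.0931
grasp_force: 0.0
```

Emit:
apply_moves(steps="0 0 0.02 0 0 0; 0 0 0.03 0 0 0; 0 0 0.04 0 0 0; 0 0 0.04 0 0 0; 0 0 0.04 0 0 0")

```text
time_s: 8.33
ee_pos: [0.6173, -0.2329, 0.0527]
ee_rot: [[1.0, 0.003, -0.006], [0.003, -1.0, 0.001], [-0.006, -0.001, -1.0]]
ft_force: [0.1, 0.2, -0.8]
width: 0.0929
grasp_force: 0.0
```

```bash
python3 plan.py 0.6169 -0.2388 0.009 0
```

```text
t 8.3333 pos [ 0.6173 -0.2329  0.0527] shift [-0.0001  0.006   0.0437] turn [-0.0008  0.0055  0.0029] w 0.0929 gf 0.0
```

Emit:
apply_moves(steps="0 0.003 0.01 0 0.004 0; 0 0.006 0.02 0 0.006 0; 0 0.006 0.03 0 0.006 0; 0 0.006 0.034 0 0.006 0; 0 0.006 0.034 0 0.006 0")

```text
time_s: 8.75
ee_pos: [0.616, -0.2401, 0.0172]
ee_rot: [[1.0, 0.001, -0.001], [0.001, -1.0, 0.001], [-0.001, -0.001, -1.0]]
ft_force: [0.3, 0.3, -0.9]
width: 0.093
grasp_force: 0.0
```

```bash
python3 plan.py 0.6169 -0.2388 0.009 0; python3 - <<'E'
from h import *
im=cap('scene','s3'); c=cv2.convertScaleAbs(im[160:300,130:330,::-1],alpha=1.5); c=cv2.resize(c,None,fx=4,fy=4,interpolation=cv2.INTER_CUBIC)
cv2.imwrite('pics/s3c.png',c)
E
```

```text
t 8.75 pos [ 0.616  -0.2401  0.0172] shift [ 0.0009 -0.0013  0.0082] turn [-0.0008  0.0012  0.0008] w 0.093 gf 0.0
```

View pics/s3c.png

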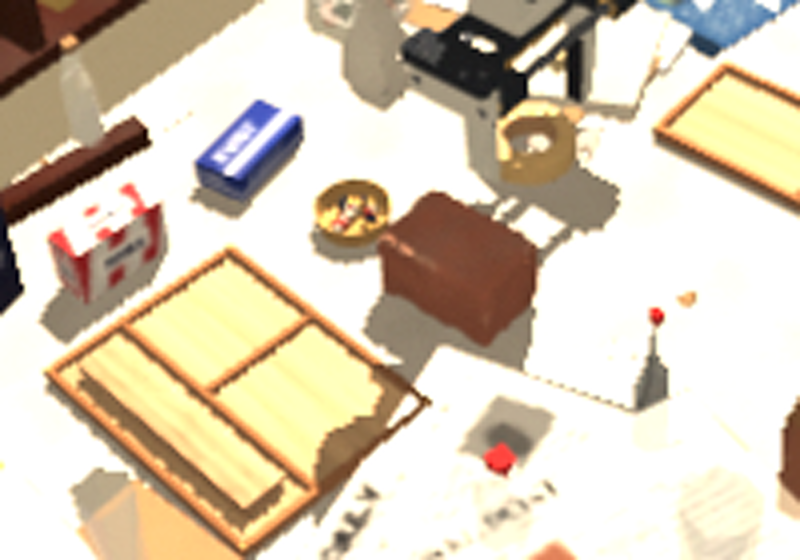

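The lath lies flat and centred in the long bay ((185,420) in the crop), and the tape at (535,145) is between the fingers. Closing on it.

Emit:
apply_moves(steps="0 -0.001 0.004 0 0 0; 0 -0.001 0.008 0 0 0; 0 -0.001 0.008 0 0 0; 0 -0.001 0.008 0 0 0")

```text
time_s: 9.13
ee_pos: [0.6167, -0.2393, 0.0106]
ee_rot: [[1.0, 0.001, 0.001], [0.001, -1.0, 0.0], [0.001, -0.0, -1.0]]
ft_force: [-0.5, -0.4, -0.2]
width: 0.0929
grasp_force: 0.0
```

Emit:
apply_moves(steps="0 0 0 0 0 0; 0 0 0 0 0 0; 0 0 0 0 0 0; 0 0 0 0 0 0; 0 0 0 0 0 0", hand=-1)

```text
time_s: 9.55
ee_pos: [0.6169, -0.2394, 0.0108]
ee_rot: [[1.0, 0.001, 0.001], [0.001, -1.0, 0.0], [0.001, -0.0, -1.0]]
ft_force: [-0.4, 0.2, 0.8]
width: 0.0641
grasp_force: 27.8
```

Emit:
apply_moves(steps="0 0 0 0 0 0; 0 0 0 0 0 0")

```text
time_s: 9.72
ee_pos: [0.6169, -0.2394, 0.0109]
ee_rot: [[1.0, 0.001, 0.001], [0.001, -1.0, 0.0], [0.001, -0.0, -1.0]]
ft_force: [-0.5, 1.2, 1.0]
width: 0.0642
grasp_force: 30.0
```

Emit:
apply_moves(steps="0 0 -0.01 0 0 0; 0 0 -0.03 0 0 0; 0 0 -0.06 0 0 0; 0 0 -0.09 0 0 0; 0 0 -0.11 0 0 0")

```text
time_s: 10.13
ee_pos: [0.6173, -0.2398, 0.124]
ee_rot: [[1.0, 0.001, 0.003], [0.001, -1.0, -0.001], [0.003, 0.001, -1.0]]
ft_force: [0.7, -0.6, -0.0]
width: 0.064
grasp_force: 30.0
```

```bash
python3 plan.py 0.584 0.019 0.0155 -95.67;python3 plan.py 0.584 0.019 0.0155 84.33; python3 -c "
from station import r;print(r.read_state()['joint_positions'])"
```

```text
t 10.1333 pos [ 0.6173 -0.2398  0.124 ] shift [-0.0335 -0.2589  0.1082] turn [-0.0021 -0.0029  1.6704] w 0.064 gf 30.0
t 10.1333 pos [ 0.6173 -0.2398  0.124 ] shift [-0.0335 -0.2589  0.1082] turn [ 0.0029 -0.002  -1.4712] w 0.064 gf 30.0
[ 0.27713185  0.6285501   0.01216263  1.8327749  -0.01178503  0.67714299
 -1.27406373]
```

Emit:
apply_moves(steps="-0.003 -0.02 0 0 0 -0.1; -0.007 -0.045 0 0 0 -0.2; -0.01 -0.075 0 0 0 -0.3; -0.015 -0.105 0 0 0 -0.4; -0.018 -0.135 0 0 0 -0.5")

```text
time_s: 10.55
ee_pos: [0.5979, -0.1035, 0.1215]
ee_rot: [[0.875, 0.484, 0.001], [0.484, -0.875, -0.0], [0.001, 0.001, -1.0]]
ft_force: [-0.2, 0.0, -1.1]
width: 0.0644
grasp_force: 30.0
```

```bash
python3 plan.py 0.584 0.019 0.0155 84.33
```

```text
t 10.55 pos [ 0.5979 -0.1035  0.1215] shift [ 0.047  -0.1141  0.106 ] turn [ 1.300e-03 -5.000e-04 -9.667e-01] w 0.0644 gf 30.0
```

Emit:
apply_moves(steps="0.01 -0.025 0 0 0 -0.1; 0.02 -0.05 0 0 0 -0.2; 0.03 -0.075 0 0 0 -0.3; 0.04 -0.098 0 0 0 -0.4; 0.045 -0.112 0 0 0 -0.5")

```text
time_s: 10.97
ee_pos: [0.5841, 0.0186, 0.1216]
ee_rot: [[0.533, 0.846, 0.002], [0.846, -0.533, 0.001], [0.002, 0.001, -1.0]]
ft_force: [0.1, 0.4, 0.2]
width: 0.064
grasp_force: 30.0
```

Emit:
apply_moves(steps="0 0 0 0 0 -0.1; 0 0 0 0 0 -0.2; 0 0 0 0 0 -0.3; 0 0 0 0 0 -0.4; 0 0 0 0 0 -0.46")

```text
time_s: 11.38
ee_pos: [0.5843, 0.0151, 0.1214]
ee_rot: [[0.104, 0.995, 0.001], [0.995, -0.104, -0.001], [-0.0, 0.001, -1.0]]
ft_force: [0.8, -0.2, -1.4]
width: 0.0639
grasp_force: 30.0
```

```bash
python3 plan.py 0.584 0.019 0.0155 84.33
```

```text
t 11.3833 pos [0.5843 0.0151 0.1214] shift [ 0.0039 -0.0009  0.1059] turn [ 0.0015  0.0005 -0.0057] w 0.0639 gf 30.0
```

Emit:
apply_moves(steps="0.002 0 0.02 0 0 0; 0.004 0 0.045 0 0 0; 0.004 0 0.065 0 0 0; 0.004 0 0.08 0 0 0; 0.004 0 0.085 0 0 0")

```text
time_s: 11.8
ee_pos: [0.5839, 0.0191, 0.0342]
ee_rot: [[0.11, 0.994, -0.001], [0.994, -0.11, -0.001], [-0.001, -0.001, -1.0]]
ft_force: [-0.2, -0.2, 0.1]
width: 0.0641
grasp_force: 30.0
```

Emit:
apply_moves(steps="0 0 0 0 0 0; 0 0 0 0 0 0")

```text
time_s: 11.97
ee_pos: [0.5851, 0.0194, 0.0363]
ee_rot: [[0.11, 0.994, 0.001], [0.994, -0.11, -0.0], [0.0, 0.001, -1.0]]
ft_force: [-0.7, -0.1, -0.7]
width: 0.0639
grasp_force: 30.0
```

```bash
python3 plan.py 0.584 0.019 0.0155 84.33
```

```text
t 11.9667 pos [0.5851 0.0194 0.0363] shift [-0.0005 -0.0011  0.0208] turn [ 0.0013 -0.     -0.0109] w 0.0639 gf 30.0
```

Emit:
apply_moves(steps="0 0 0.008 0 0 0; 0 0 0.016 0 0 0; 0 0 0.021 0 0 0; 0 0 0.021 0 0 0; 0 0 0.021 0 0 0")

```text
time_s: 12.38
ee_pos: [0.5846, 0.0194, 0.0144]
ee_rot: [[0.11, 0.994, 0.0], [0.994, -0.11, -0.0], [-0.0, 0.0, -1.0]]
ft_force: [0.4, -0.7, -0.9]
width: 0.0643
grasp_force: 30.9
```

Emit:
apply_moves(steps="0 0 0 0 0 0; 0 0 0 0 0 0; 0 0 0 0 0 0; 0 0 0 0 0 0; 0 0 0 0 0 0", hand=1)

```text
time_s: 12.8
ee_pos: [0.5849, 0.0193, 0.0148]
ee_rot: [[0.11, 0.994, 0.001], [0.994, -0.11, 0.0], [0.0, 0.001, -1.0]]
ft_force: [-0.1, 0.0, -0.0]
width: 0.0911
grasp_force: 0.0
```

Emit:
apply_moves(steps="0 0 -0.01 0 0 0; 0 0 -0.04 0 0 0; 0 0 -0.07 0 0 0; 0 0 -0.1 0 0 0; 0 0 -0.12 0 0 0")

```text
time_s: 13.22
ee_pos: [0.5852, 0.0196, 0.1381]
ee_rot: [[0.11, 0.994, 0.003], [0.994, -0.11, 0.0], [0.001, 0.003, -1.0]]
ft_force: [0.2, -0.9, 1.2]
width: 0.0929
grasp_force: 0.0
```

```bash
python3 plan.py 0.5685 -0.1081 0.12 1.5
```

```text
t 13.2167 pos [0.5852 0.0196 0.1381] shift [-0.1287 -0.0027  0.018 ] turn [ 0.0021 -0.0028  1.4347] w 0.0929 gf 0.0
```

Emit:
apply_moves(steps="-0.02 0 0 0 0 0.1; -0.05 0 0 0 0 0.2; -0.08 -0.001 0 0 0 0.3; -0.11 -0.002 0 0 0 0.4; -0.128 -0.003 0 0 0 0.5")

```text
time_s: 13.63
ee_pos: [0.5668, -0.1111, 0.1356]
ee_rot: [[0.579, 0.815, 0.001], [0.815, -0.579, -0.001], [-0.0, 0.002, -1.0]]
ft_force: [0.2, -0.2, 0.1]
width: 0.0932
grasp_force: 0.0
```

Emit:
apply_moves(steps="0 0 0 0 0 0.1; 0 0 0 0 0 0.2; 0 0 0 0 0 0.3; 0 0 0 0 0 0.4; 0 0 0 0 0 0.5")

```text
time_s: 14.05
ee_pos: [0.5676, -0.1075, 0.1355]
ee_rot: [[0.898, 0.44, 0.001], [0.44, -0.898, 0.0], [0.001, 0.0, -1.0]]
ft_force: [0.1, -0.1, -0.0]
width: 0.0932
grasp_force: 0.0
```

Emit:
apply_moves(steps="0 0 0 0 0 0.1; 0 0 0 0 0 0.2; 0 0 0 0 0 0.3; 0 0 0 0 0 0.42; 0 0 0 0 0 0.435")

```text
time_s: 14.47
ee_pos: [0.5677, -0.1072, 0.1354]
ee_rot: [[1.0, 0.021, 0.001], [0.021, -1.0, 0.001], [0.001, -0.0, -1.0]]
ft_force: [-0.1, -0.1, -0.3]
width: 0.0926
grasp_force: 0.0
```

```bash
python3 plan.py 0.5685 -0.1081 0.015 1.5;python3 - <<'E'
from h import *
im=cap('scene','s4'); c=cv2.convertScaleAbs(im[160:300,130:330,::-1],alpha=1.5); c=cv2.resize(c,None,fx=4,fy=4,interpolation=cv2.INTER_CUBIC)
cv2.imwrite('pics/s4c.png',c)
E
```

```text
t 14.4667 pos [ 0.5677 -0.1072  0.1354] shift [0.0006 0.001  0.1204] turn [-0.0005 -0.0014 -0.0055] w 0.0926 gf 0.0
```

View pics/s4c.png

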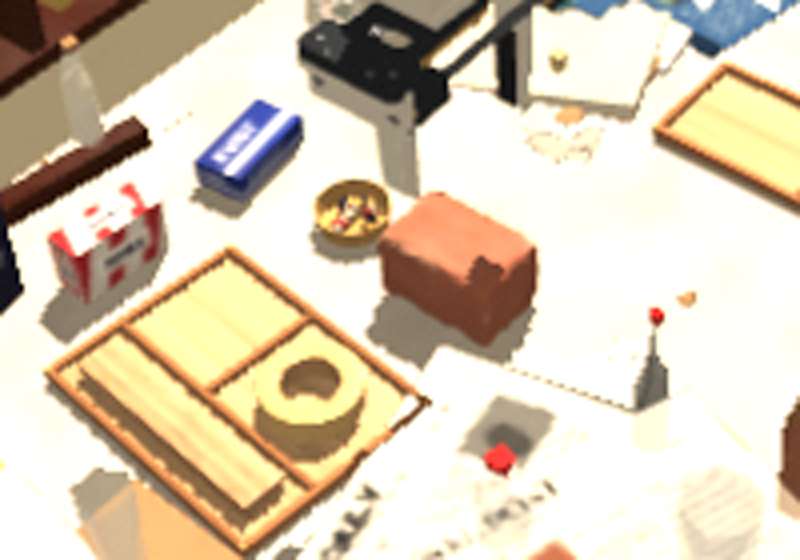

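The tape at (310,410) in the crop lies flat in its bay, clear of the walls. The gripper is over the clay block at (460,260). Descending.

Emit:
apply_moves(steps="0 0.001 0.02 0 0 0; 0 0.001 0.045 0 0 0; 0 0.001 0.07 0 0 0; 0 0.001 0.09 0 0 0; 0 0.001 0.1 0 0 0")

```text
time_s: 14.93
ee_pos: [0.5668, -0.1081, 0.0328]
ee_rot: [[1.0, 0.03, -0.001], [0.03, -1.0, 0.001], [-0.001, -0.001, -1.0]]
ft_force: [0.3, -0.6, 0.5]
width: 0.0927
grasp_force: 0.0
```

Emit:
apply_moves(steps="0 0 0.01 0 0 0; 0 0 0.019 0 0 0; 0 0 0.019 0 0 0; 0 0 0.019 0 0 0")

```text
time_s: 15.27
ee_pos: [0.5679, -0.1085, 0.0159]
ee_rot: [[1.0, 0.026, 0.001], [0.026, -1.0, 0.0], [0.001, -0.0, -1.0]]
ft_force: [-0.8, 0.2, 0.2]
width: 0.093
grasp_force: 0.0
```

Emit:
apply_moves(steps="0 0 0 0 0 0; 0 0 0 0 0 0; 0 0 0 0 0 0; 0 0 0 0 0 0; 0 0 0 0 0 0", hand=-1)

```text
time_s: 15.68
ee_pos: [0.5681, -0.1082, 0.0161]
ee_rot: [[1.0, 0.026, 0.002], [0.026, -1.0, 0.0], [0.002, -0.0, -1.0]]
ft_force: [-0.7, 3.5, 2.2]
width: 0.0643
grasp_force: 1.6
```

Emit:
apply_moves(steps="0 0 0 0 0 0; 0 0 0 0 0 0; 0 0 0 0 0 0; 0 0 0 0 0 0")

```text
time_s: 16.02
ee_pos: [0.568, -0.1079, 0.016]
ee_rot: [[1.0, 0.026, 0.001], [0.026, -1.0, 0.001], [0.001, -0.001, -1.0]]
ft_force: [-0.1, 3.4, 6.0]
width: 0.0609
grasp_force: 30.0
```

Emit:
apply_moves(steps="0 0 -0.007 0 0 0; 0 0 -0.02 0 0 0; 0 0 -0.035 0 0 0; 0 0 -0.05 0 0 0; 0 0 -0.06 0 0 0")

```text
time_s: 16.43
ee_pos: [0.5676, -0.109, 0.0769]
ee_rot: [[1.0, 0.025, 0.001], [0.025, -1.0, -0.0], [0.001, 0.0, -1.0]]
ft_force: [1.0, 0.6, -3.0]
width: 0.061
grasp_force: 30.0
```

Emit:
apply_moves(steps="-0.004 0.015 0 0 0 0; -0.012 0.04 0 0 0 0.01; -0.02 0.065 0 0 0 0.02; -0.028 0.09 0 0 0 0.03; -0.035 0.115 0 0 0 0.033")

```text
time_s: 16.85
ee_pos: [0.5347, -0.2256, 0.0757]
ee_rot: [[1.0, -0.008, 0.0], [-0.008, -1.0, -0.0], [0.0, 0.0, -1.0]]
ft_force: [0.3, -0.2, -3.6]
width: 0.0609
grasp_force: 30.0
```

```bash
python3 plan.py 0.498 -0.3515 0.021 -0.42
```

```text
t 16.85 pos [ 0.5347 -0.2256  0.0757] shift [-0.0358  0.1262  0.0547] turn [ 0.0001 -0.0001 -0.0004] w 0.0609 gf 30.0
```

Emit:
apply_moves(steps="-0.007 0.025 0 0 0 0; -0.014 0.05 0 0 0 0; -0.021 0.075 0 0 0 0; -0.028 0.1 0 0 0 0; -0.035 0.123 0 0 0 0")

```text
time_s: 17.27
ee_pos: [0.4988, -0.3488, 0.0755]
ee_rot: [[1.0, -0.008, 0.0], [-0.008, -1.0, -0.0], [0.0, 0.0, -1.0]]
ft_force: [0.5, 0.4, -2.4]
width: 0.061
grasp_force: 30.0
```

Emit:
apply_moves(steps="0 0 0.01 0 0 0; 0 0 0.02 0 0 0; 0 0 0.03 0 0 0; 0 0 0.03 0 0 0")

```text
time_s: 17.6
ee_pos: [0.4992, -0.3452, 0.0433]
ee_rot: [[1.0, -0.006, -0.002], [-0.006, -1.0, 0.002], [-0.002, -0.002, -1.0]]
ft_force: [0.0, 0.3, -3.5]
width: 0.0608
grasp_force: 30.0
```

```bash
python3 plan.py 0.498 -0.3515 0.021 -0.42;python3 - <<'E'
from h import *
im=cap('scene','s5'); c=cv2.convertScaleAbs(im[120:260,240:400,::-1],alpha=1.5); c=cv2.resize(c,None,fx=4,fy=4,interpolation=cv2.INTER_CUBIC)
cv2.imwrite('pics/s5c.png',c)
E
```

```text
t 17.6 pos [ 0.4992 -0.3452  0.0433] shift [-0.0011  0.0064  0.0222] turn [-0.0025  0.0019  0.0017] w 0.0608 gf 30.0
```

View pics/s5c.png

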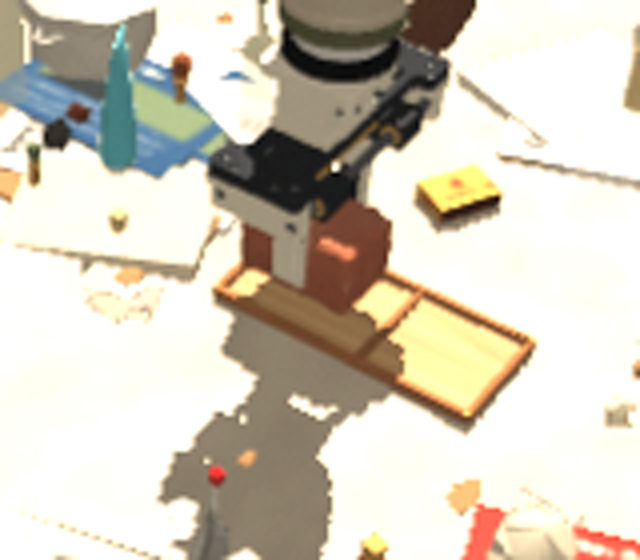

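The block hangs level over the larger bay (corner at (350,308) in the crop), with the fingers about mid-length. I'll correct y by 6 mm and lower it.

Emit:
apply_moves(steps="-0.001 0.003 0.004 0 0.001 0; -0.001 0.006 0.008 -0.001 0.002 0; -0.001 0.006 0.012 -0.001 0.002 0; -0.001 0.006 0.014 -0.001 0.002 0; -0.001 0.006 0.014 -0.001 0.002 0")

```text
time_s: 18.07
ee_pos: [0.4987, -0.3529, 0.0311]
ee_rot: [[1.0, -0.007, 0.002], [-0.007, -1.0, -0.001], [0.002, 0.001, -1.0]]
ft_force: [-0.5, 0.2, -4.0]
width: 0.061
grasp_force: 30.0
```

```bash
python3 plan.py 0.498 -0.3515 0.021 -0.42
```

```text
t 18.0667 pos [ 0.4987 -0.3529  0.0311] shift [-0.0008 -0.0014  0.0101] turn [ 0.0006 -0.0024  0.0003] w 0.061 gf 30.0
```

Emit:
apply_moves(steps="0 -0.001 0.004 0 -0.002 0; 0 -0.001 0.008 0 -0.002 0; 0 -0.001 0.0105 0 -0.002 0; 0 -0.001 0.0105 0 -0.002 0; 0 -0.001 0.0105 0 -0.002 0")

```text
time_s: 18.48
ee_pos: [0.4988, -0.352, 0.0209]
ee_rot: [[1.0, -0.007, 0.001], [-0.007, -1.0, -0.001], [0.001, 0.001, -1.0]]
ft_force: [0.5, 0.3, -3.1]
width: 0.0612
grasp_force: 30.0
```

Emit:
apply_moves(steps="0 0 0 0 0 0; 0 0 0 0 0 0; 0 0 0 0 0 0; 0 0 0 0 0 0; 0 0 0 0 0 0", hand=1)

```text
time_s: 18.9
ee_pos: [0.4991, -0.3522, 0.0213]
ee_rot: [[1.0, -0.007, 0.001], [-0.007, -1.0, -0.001], [0.001, 0.001, -1.0]]
ft_force: [0.3, 0.4, 0.4]
width: 0.0891
grasp_force: 0.0
```

Emit:
apply_moves(steps="0 0 -0.01 0 0 0; 0 0 -0.04 0 0 0; 0 0 -0.07 0 0 0; 0 0 -0.1 0 0 0; 0 0 -0.11 0 0 0")

```text
time_s: 19.32
ee_pos: [0.5002, -0.3531, 0.1358]
ee_rot: [[1.0, -0.008, 0.006], [-0.007, -1.0, -0.004], [0.006, 0.004, -1.0]]
ft_force: [1.7, 0.3, 0.9]
width: 0.0931
grasp_force: 0.0
```

```bash
python3 plan.py 0.6691 -0.1119 0.12 0
```

```text
t 19.3167 pos [ 0.5002 -0.3531  0.1358] shift [ 0.167  -0.2425  0.0159] turn [ 0.0037 -0.0056 -0.0075] w 0.0931 gf 0.0
```

Emit:
apply_moves(steps="0.02 -0.029 0 0 -0.002 0; 0.04 -0.058 0 0.002 -0.004 0; 0.06 -0.087 0 0.003 -0.005 0; 0.08 -0.116 0 0.003 -0.005 0; 0.1 -0.145 0 0.003 -0.005 0")

```text
time_s: 19.73
ee_pos: [0.6004, -0.2063, 0.1314]
ee_rot: [[1.0, -0.008, -0.004], [-0.008, -1.0, 0.002], [-0.004, -0.002, -1.0]]
ft_force: [-0.9, -0.6, 0.3]
width: 0.0932
grasp_force: 0.0
```

Emit:
apply_moves(steps="0.02 -0.029 0 0 0 0; 0.04 -0.058 0 0 0 0; 0.06 -0.085 0 0 0 0; 0.065 -0.095 0.02 0 0 0; 0.065 -0.095 0.04 0 0 0")

```text
time_s: 20.15
ee_pos: [0.6683, -0.1079, 0.0916]
ee_rot: [[1.0, -0.001, -0.0], [-0.001, -1.0, 0.004], [-0.0, -0.004, -1.0]]
ft_force: [-0.3, 0.3, 0.1]
width: 0.0931
grasp_force: 0.0
```

Emit:
apply_moves(steps="0 0 0.02 0 0 0; 0 0 0.03 0 0 0; 0 0 0.03 0 0 0; 0 0 0.03 0 0 0")

```text
time_s: 20.48
ee_pos: [0.665, -0.1133, 0.061]
ee_rot: [[1.0, -0.008, -0.005], [-0.008, -1.0, 0.002], [-0.005, -0.002, -1.0]]
ft_force: [0.1, 0.0, 0.3]
width: 0.0928
grasp_force: 0.0
```

```bash
python3 plan.py 0.6691 -0.1119 0.009 0
```

```text
t 20.4833 pos [ 0.665  -0.1133  0.061 ] shift [ 0.0044 -0.0014  0.052 ] turn [-0.0021  0.0049 -0.0076] w 0.0928 gf 0.0
```

Emit:
apply_moves(steps="0.002 0 0.01 0 0.003 0; 0.004 -0.001 0.02 -0.002 0.005 0; 0.004 -0.001 0.03 -0.002 0.005 0; 0.004 -0.001 0.04 -0.002 0.005 0; 0.004 -0.001 0.04 -0.002 0.005 0")

```text
time_s: 20.9
ee_pos: [0.6678, -0.1118, 0.0186]
ee_rot: [[1.0, -0.007, -0.002], [-0.007, -1.0, 0.0], [-0.002, -0.0, -1.0]]
ft_force: [-0.6, -0.1, -0.5]
width: 0.093
grasp_force: 0.0
```

```bash
python3 plan.py 0.6691 -0.1119 0.009 0;python3 - <<'E'
from h import *
im=cap('scene','s6'); c=cv2.convertScaleAbs(im[110:270,170:390,::-1],alpha=1.5); c=cv2.resize(c,None,fx=3.6,fy=3.6,interpolation=cv2.INTER_CUBIC)
cv2.imwrite('pics/s6c.png',c)
E
```

```text
t 20.9 pos [ 0.6678 -0.1118  0.0186] shift [0.0014 0.0001 0.0096] turn [-0.0004  0.0021 -0.007 ] w 0.093 gf 0.0
```

View pics/s6c.png

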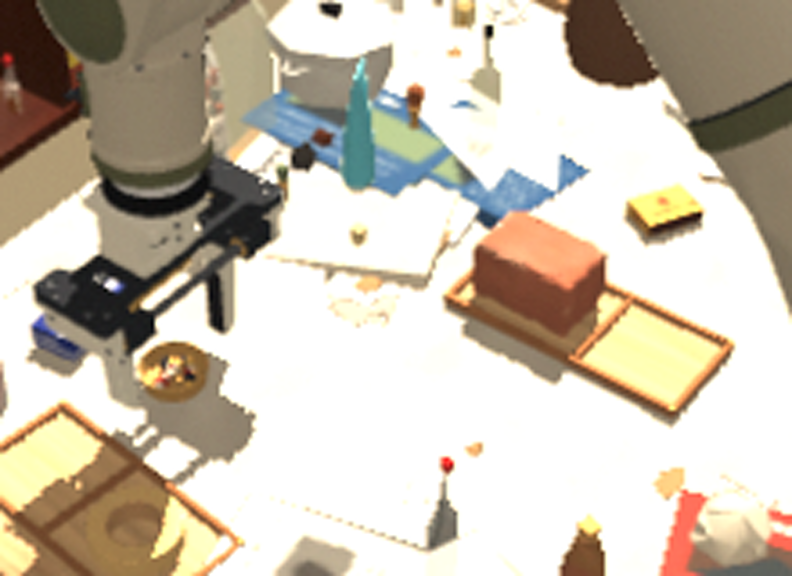

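The clay sits flat in its bay ((540,275) in the crop) and the dish at (172,372) is between the fingers. Closing on it.

Emit:
apply_moves(steps="0.001 0 0.005 0 0.002 0; 0.001 0 0.0105 0 0.002 0; 0.001 0 0.0105 0 0.002 0; 0.001 0 0.0105 0 0.002 0; 0.001 0 0.0105 0 0.002 0")

```text
time_s: 21.37
ee_pos: [0.6702, -0.1121, 0.0106]
ee_rot: [[1.0, -0.007, 0.003], [-0.007, -1.0, 0.0], [0.003, -0.0, -1.0]]
ft_force: [-0.2, -0.0, 0.6]
width: 0.0932
grasp_force: 0.0
```

Emit:
apply_moves(steps="0 0 0 0 0 0; 0 0 0 0 0 0; 0 0 0 0 0 0; 0 0 0 0 0 0; 0 0 0 0 0 0", hand=-1)

```text
time_s: 21.78
ee_pos: [0.6701, -0.112, 0.0106]
ee_rot: [[1.0, -0.007, 0.003], [-0.007, -1.0, 0.0], [0.003, -0.0, -1.0]]
ft_force: [0.1, -0.3, 0.0]
width: 0.0642
grasp_force: 0.0
```

Emit:
apply_moves(steps="0 0 0 0 0 0; 0 0 0 0 0 0; 0 0 0 0 0 0; 0 0 0 0 0 0; 0 0 0 0 0 0")

```text
time_s: 22.2
ee_pos: [0.6701, -0.1121, 0.0105]
ee_rot: [[1.0, -0.007, 0.003], [-0.007, -1.0, 0.0], [0.003, -0.0, -1.0]]
ft_force: [-0.8, 0.2, 1.1]
width: 0.0514
grasp_force: 30.0
```

Emit:
apply_moves(steps="0 0 -0.006 0 0 0; 0 0 -0.02 0 0 0; 0 0 -0.045 0 0 0; 0 0 -0.075 0 0 0; 0 0 -0.1 0 0 0")

```text
time_s: 22.62
ee_pos: [0.67, -0.1121, 0.1132]
ee_rot: [[1.0, -0.007, 0.004], [-0.007, -1.0, -0.0], [0.004, -0.0, -1.0]]
ft_force: [0.6, -0.8, -1.3]
width: 0.0515
grasp_force: 30.0
```

Emit:
apply_moves(steps="-0.015 0.012 0 0 0 0; -0.04 0.032 0 0 0 0; -0.07 0.055 0 0 0 0; -0.1 0.08 0 0 0 0; -0.125 0.105 0 0 0 0")

```text
time_s: 23.03
ee_pos: [0.5421, -0.2168, 0.1114]
ee_rot: [[1.0, -0.007, 0.003], [-0.007, -1.0, -0.0], [0.003, 0.0, -1.0]]
ft_force: [-0.6, 0.3, -0.1]
width: 0.0512
grasp_force: 30.0
```

```bash
python3 plan.py 0.397 -0.3508 0.015 -0.42
```

```text
t 23.0333 pos [ 0.5421 -0.2168  0.1114] shift [-0.1445  0.135   0.096 ] turn [ 0.0003 -0.0032  0.0007] w 0.0512 gf 30.0
```

Emit:
apply_moves(steps="-0.029 0.02 0 0 -0.003 0; -0.058 0.045 0 0 -0.003 0; -0.088 0.075 0 0 -0.003 0; -0.118 0.105 0 0 -0.003 0; -0.142 0.132 0 0 -0.003 0")

```text
time_s: 23.45
ee_pos: [0.399, -0.3485, 0.1109]
ee_rot: [[1.0, -0.007, 0.0], [-0.007, -1.0, -0.001], [0.0, 0.001, -1.0]]
ft_force: [0.5, -0.6, -0.3]
width: 0.0512
grasp_force: 30.0
```

Emit:
apply_moves(steps="0 0 0.02 0 0 0; 0 0 0.04 0 0 0; 0 0 0.06 0 0 0; 0 0 0.07 0 0 0; 0 0 0.07 0 0 0")

```text
time_s: 23.87
ee_pos: [0.4006, -0.3467, 0.0387]
ee_rot: [[1.0, -0.007, -0.002], [-0.007, -1.0, 0.001], [-0.002, -0.001, -1.0]]
ft_force: [-0.4, 1.4, 0.3]
width: 0.0512
grasp_force: 30.0
```

```bash
python3 plan.py 0.397 -0.3508 0.015 -0.42;python3 - <<'E'
from h import *
im=cap('scene','s7'); c=cv2.convertScaleAbs(im[110:270,240:400,::-1],alpha=1.5); c=cv2.resize(c,None,fx=3.6,fy=3.6,interpolation=cv2.INTER_CUBIC)
cv2.imwrite('pics/s7c.png',c)
E
```

```text
t 23.8667 pos [ 0.4006 -0.3467  0.0387] shift [-0.0035  0.0042  0.0237] turn [-0.0013  0.0018  0.0003] w 0.0512 gf 30.0
```

View pics/s7c.png

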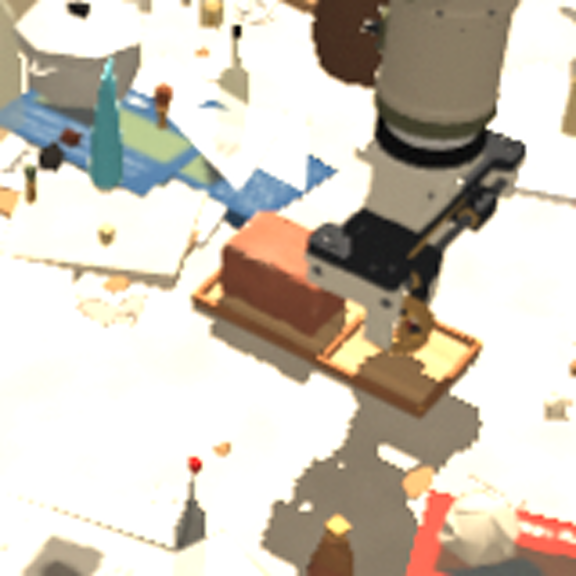

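The dish at (410,325) in the crop may be tilted, so I'll zoom in.

```bash
python3 - <<'E'
from h import *
im=cv2.imread('pics/s7.png'); c=cv2.convertScaleAbs(im[175:230,320:380],alpha=1.3); cv2.imwrite('pics/s7d.png',cv2.resize(c,None,fx=10,fy=10,interpolation=cv2.INTER_CUBIC))
E
```

```text
(no output)
```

View pics/s7d.png

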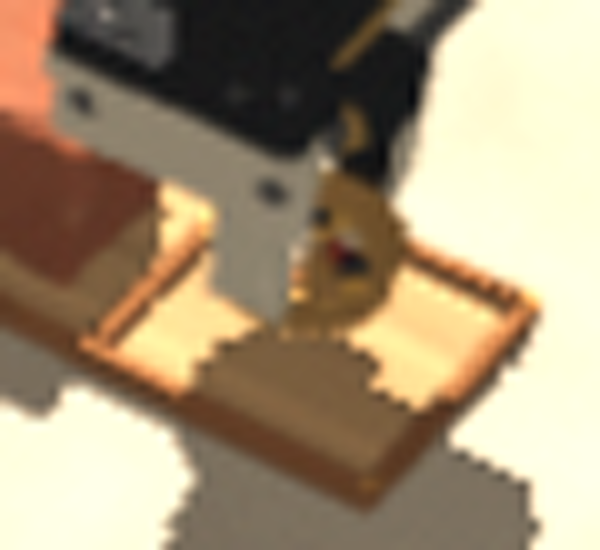

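```bash
python3 - <<'E'
from h import *
t=np.linspace(0,6.28,100)
for d in (0,20,40,-20,-40):
    a=np.radians(d); X=.027*np.cos(t);Y=.027*np.sin(t)
    q=w2pix('scene',np.c_[.4006+X*np.cos(a),-.3467+Y,.045+X*np.sin(a)]); q=((q-[320,175])+.5)*10
    print(d,'min',q.min(0).round(),'max',q.max(0).round(),'rightmost',q[q[:,0].argmax()].round())
E
```

```text
0 min [212. 169.] max [416. 308.] rightmost [416. 245.]
20 min [219. 153.] max [408. 323.] rightmost [408. 264.]
40 min [234. 141.] max [392. 334.] rightmost [392. 265.]
-20 min [213. 181.] max [416. 295.] rightmost [416. 221.]
-40 min [223. 180.] max [406. 295.] rightmost [406. 193.]
```

The observed outline (top 168, right 408) matches a level dish, so I'll correct the position and lower it.

Emit:
apply_moves(steps="-0.002 0.002 0.005 0 0.002 0; -0.004 0.004 0.01 0 0.002 0; -0.004 0.004 0.013 0 0.002 0; -0.004 0.004 0.013 0 0.002 0; -0.004 0.004 0.013 0 0.002 0")

```text
time_s: 24.33
ee_pos: [0.3971, -0.3511, 0.0268]
ee_rot: [[1.0, -0.007, 0.002], [-0.007, -1.0, 0.0], [0.002, -0.0, -1.0]]
ft_force: [-0.0, -0.8, -0.8]
width: 0.0509
grasp_force: 30.0
```

```bash
python3 plan.py 0.397 -0.3508 0.015 -0.42
```

```text
t 24.3333 pos [ 0.3971 -0.3511  0.0268] shift [-0.0001 -0.0003  0.0118] turn [-0.0001 -0.002   0.0001] w 0.0509 gf 30.0
```

Emit:
apply_moves(steps="0 0 0.004 0 -0.002 0; 0 0 0.008 0 -0.002 0; 0 0 0.012 0 -0.002 0; 0 0 0.012 0 -0.002 0; 0 0 0.012 0 -0.002 0")

```text
time_s: 24.75
ee_pos: [0.397, -0.3509, 0.0143]
ee_rot: [[1.0, -0.007, -0.001], [-0.007, -1.0, 0.0], [-0.001, -0.0, -1.0]]
ft_force: [-0.6, -1.0, -0.1]
width: 0.0512
grasp_force: 30.0
```

Emit:
apply_moves(steps="0 0 0 0 0 0; 0 0 0 0 0 0; 0 0 0 0 0 0; 0 0 0 0 0 0; 0 0 0 0 0 0", hand=0.8)

```text
time_s: 25.17
ee_pos: [0.3971, -0.3511, 0.0148]
ee_rot: [[1.0, -0.007, 0.0], [-0.007, -1.0, 0.0], [0.0, -0.0, -1.0]]
ft_force: [0.0, 0.7, 0.4]
width: 0.0796
grasp_force: 0.0
```

Emit:
apply_moves(steps="0 0 -0.01 0 0 0; 0 0 -0.04 0 0 0; 0 0 -0.08 0 0 0; 0 0 -0.12 0 0 0; 0 0 -0.16 0 0 0")

```text
time_s: 25.58
ee_pos: [0.3965, -0.3507, 0.1771]
ee_rot: [[1.0, -0.007, -0.0], [-0.007, -1.0, 0.0], [-0.0, -0.0, -1.0]]
ft_force: [0.9, -0.6, -0.2]
width: 0.0839
grasp_force: 0.0
```

Emit:
apply_moves(steps="0.03 -0.03 0 0 0 0; 0.06 -0.06 0 0 0 0; 0.07 -0.1 0 0 0 0; 0.07 -0.12 0 0 0 0; 0.07 -0.12 0 0 0 0")

```text
time_s: 26.0
ee_pos: [0.4688, -0.2262, 0.1755]
ee_rot: [[1.0, -0.0, 0.0], [-0.0, -1.0, 0.002], [0.0, -0.002, -1.0]]
ft_force: [-0.6, 0.1, -0.6]
width: 0.0836
grasp_force: 0.0
```

```bash
python3 - <<'E'
from h import *
a=cap('top','t8')[145:300,110:330]; b=cap('scene','s8')[150:305,135:400]
f=lambda c:cv2.resize(cv2.convertScaleAbs(c[:,:,::-1],alpha=1.3),None,fx=3,fy=3,interpolation=cv2.INTER_CUBIC)
cv2.imwrite('pics/t8c.png',f(a));cv2.imwrite('pics/s8c.png',f(b))
E
```

```text
(no output)
```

View pics/s8c.png

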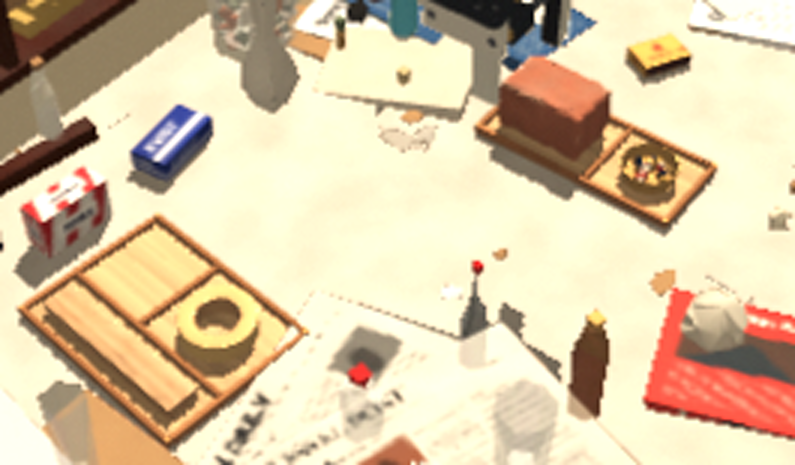

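```bash
python3 - <<'E'
from h import *
q=lambda L:[((x+.5)/3-.5+135,(y+.5)/3-.5+150) for x,y in L]
print('clay corners bottom',pix2w('scene',q([(572,160),(607,127)]),.004).round(4).tolist())
print('divider top edge pts',pix2w('scene',q([(628,128),(583,173)]),.009).round(4).tolist())
i=cv2.imread('pics/s8.png')[160:220,290:380];cv2.imwrite('pics/s8d.png',cv2.resize(cv2.convertScaleAbs(i,alpha=1.2),None,fx=8,fy=8,interpolation=cv2.INTER_CUBIC))
E
```

```text
clay corners bottom [[0.4649, -0.3279, 0.004], [0.4627, -0.3863, 0.004]]
divider top edge pts [[0.4439, -0.3921, 0.009], [0.4454, -0.3148, 0.009]]
```

View pics/s8d.png

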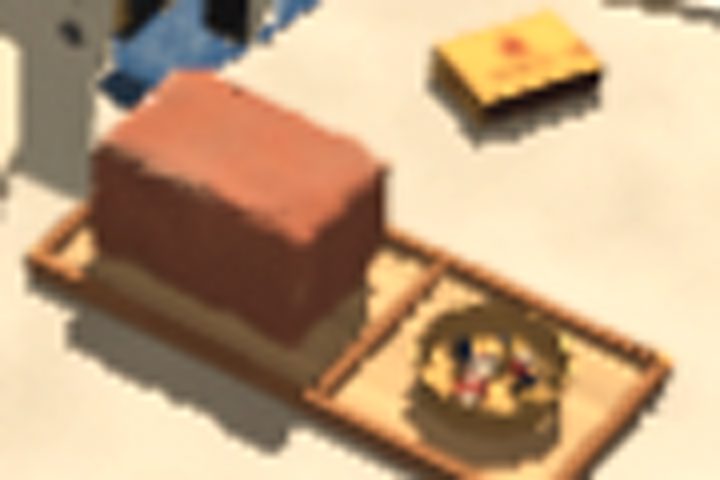

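```bash
python3 - <<'E'
from h import *
q=lambda L:[((x+.5)/8-.5+290,(y+.5)/8-.5+160) for x,y in L]
print('clay bottom',pix2w('scene',q([(102,258),(288,345),(368,285)]),.004).round(4).tolist())
print('clay top',pix2w('scene',q([(95,150),(300,240),(385,165),(185,72)]),.057).round(4).tolist())
print('tray corner inner top(far,+y), outer',pix2w('scene',q([(52,255),(30,260)]),.009).round(4).tolist())
q=lambda L:[((x+.5)/8-.5+290,(y+.5)/8-.5+160) for x,y in L]
E
```

```text
clay bottom [[0.5414, -0.3272, 0.004], [0.465, -0.3293, 0.004], [0.459, -0.3724, 0.004]]
clay top [[0.5441, -0.3221, 0.057], [0.4632, -0.3256, 0.057], [0.4604, -0.3759, 0.057], [0.5426, -0.3762, 0.057]]
tray corner inner top(far,+y), outer [[0.5535, -0.3131, 0.009], [0.5582, -0.3062, 0.009]]
```

View pics/t8c.png

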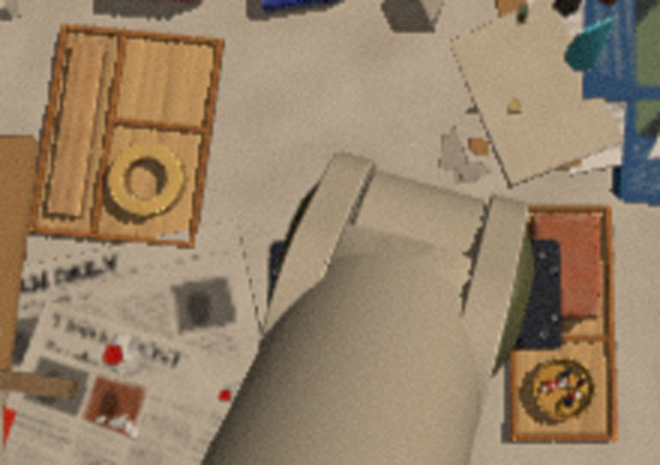

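Both kits check out: the lath, tape, clay and dish each lie flat in their bays with gaps all round, and the smallest bay is empty. Handing in.

```bash
python3 -c "
from station import r;print(r.hand_in())"
```

```text
the job is handed in; nothing more can be done
None
```

I packed both kits in the order asked and handed the job in at about 26 s on the robot's clock: lath and tape in the wide tray, clay block and bead dish in the narrow one. In the final pictures each piece lies flat in its bay clear of the dividers, the smallest bay is empty, and the matchbox and cartons are where they were; the hand-in returned no verdict.

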